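# Bring the densitometer carriage to its click stop and take a reading

## Task

Slide the carriage of the bench densitometer along its rail, away from the end where it stands, until its sprung locking pin drops fully home in the hidden click stop (not just in the shallow worn dimple before it). Then press the measuring foot down gently (under 25 N) onto the white step wedge for a moment and let it spring back up, leaving the carriage locked. Do not force the pin, and leave the wedge and the other things on the counter where they are.

Things in the scene. Friction and masses are not known exactly. Their poses are not given: they have to be found in the camera images.
- densitometer: fixed instrument: grey stage plate 180 x 350 x 8 mm, a black rail housing 85 (x) x 340 (y) mm, its top 50 mm above the counter, and behind it (+x) a black meter box with a dial, 45 mm tall. Origin on the counter below the middle of the grip's path; y axis along the rail, x pointing away from the measuring foot, z up
- carriage (a joint): carriage travel along the rail's +y, m: 0 to 0.150 (at 0 the grip is at y = -0.075 in the densitometer's frame). Starts within 0.018 of 0. Slides with 1 to 2 N. The true stop, hidden, is somewhere from 0.060 to 0.125, with 1.5 mm play either way, then locks hard. 0.032 before it a shallow dimple holds with 5 to 8 N: pull through it
- grip_top (a point): middle of the top of the carriage's grip, 108 mm above the counter: an upright black ribbed fin, 14 mm along the rail (y), 32 mm across it (x), 40 mm tall, on the flat aluminium carriage plate (40 mm along the rail, 146 mm across it, top 68 mm above the counter). Axes as the densitometer's
- pin (a joint): drop of the brass locking pin, m: 0 while it rides on the hidden bar, about 0.0018 in the shallow dimple, 0.0065 fully home in the true stop. It is pushed down by its own spring of 3 to 4 N; nothing need press it
- pin_top (a point): middle of the pin's round brass head (14 mm across, 6 mm thick), 34 mm behind (+x of) the grip's middle; 85 mm above the counter while riding, 78.5 mm when home
- pin_shank: the locking pin itself, 10 mm round brass below its head; its origin is not on the pin (it is that of the carriage), use pin_top for its place
- foot (a joint): how far the measuring foot is pushed down, m: 0 sprung fully up, 0.036 lowest. Spring: 2.4 N at 0, 120 N/m more. It meets the wedge at 0.008 to 0.028, as the step under it is tall or low
- cap_top (a point): middle of the top of the foot's round black press cap (28 mm across, 10 mm thick), 80 mm in front of (-x of) the grip's middle, 110 mm above the counter when sprung up. Press here, straight down
- foot_pad: rubber pad at the lower end of the foot's rod, 18 mm across, its underside 46 mm above the counter when up; its origin is not on the pad (it is that of the carriage), the pad lies straight below cap_top
- wedge: loose white opal glass step wedge lying on the stage plate under the foot's path: a stair of six steps, each 40 x 40 mm, 10, 14, 18, 22, 26 and 30 mm tall, rising along its y axis; 240 mm long. Origin under its middle
- lamp_housing: bystander: chrome enlarger lamp housing, a domed cylinder 103 mm across and 124 mm tall; origin under its middle
- reel: bystander: white plastic film reel, two discs 84 mm across on a hub, 45 mm tall; origin under its middle
- stopper: bystander: amber glass bottle stopper, 36 mm across, 43 mm tall; origin under its middle
- squeegee: bystander: grey rubber squeegee block 50 x 110 x 28 mm with a 14 mm ridge along its top (42 mm in all); origin under its middle

How it is judged (in metres and radians):
On the way, in this order (a step that is already met when the one before it is completed fails the run):
1. the locking pin is fully home in the true stop (dropped more than 5 mm) and the carriage stands still (value of joint pin above 0.005 m and velocity of joint carriage between -0.005 and 0.005 m/s), for 0.3 s.
2. with the pin home, the foot is pressed onto the wedge with at least 2 N for 0.4 s (value of joint pin above 0.005 m and contact force between foot_pad and wedge above 2 N), for 0.4 s.
At the end, for the whole second after the job is handed in: The locking pin is still fully home (dropped more than 5 mm), the foot has sprung back up to within 2 mm of its top, the wedge lies still and the robot touches nothing (value of joint pin above 0.005 m and value of joint foot below 0.002 m and linear speed of wedge below 0.01 m/s and contact force between the fingers and anything else below 0.1 N).
It fails at once if the foot presses on the wedge with more than 25 N (contact force between foot_pad and wedge above 30 N).
It fails at once if the locking pin is forced: more than 30 N of contact force on it, as by driving the locked carriage on (contact force between pin_shank and anything else above 30 N).
It fails at once if the wedge is shifted by more than 10 mm (distance of wedge from where it was at the start of the episode above 0.01 m).
It fails at once if the lamp housing, reel, stopper or squeegee is shifted by more than 20 mm (distance of any of lamp_housing, reel, stopper, squeegee from where it was at the start of the episode above 0.02 m).
It also fails if it takes over 58 s, if anything falls off the work surface, if the arm or the gripper's body presses on something with over 40 N, if the wrist force passes 120 N, or if a joint passes its speed limit or range.

## Robot

A 7-joint arm with a two-finger parallel gripper is mounted at the origin on the work surface. World frame = base frame: x ahead of the robot, y to its left, z up, the work surface at z = 0. Lengths are in mm, angles in rad, forces in N, time in s.
With the tool pointing down it reaches from about 425 to 925 mm from the base axis. Payload 6.8 kg.
Tool frame: the origin (TCP) lies midway between the tips of the shut fingers; the grasp point (between the pads) lies 19 mm behind it; z points along the fingers, y is the line along which they close (so a half turn about z gives the same grasp; the last joint's range is limited). The gripper opens to 88 mm and grips with 3 to 60 N. Pads are 20 mm wide; open, the fingers measure 115 mm over their backs; the gripper's body (75 mm by 178 mm) begins 61 mm behind the grasp point.
Start: joints at [1.092, 0.477, 0.022, 1.555, -0.011, 1.109, -0.083], TCP at [244.604, -629.139, 222.664] pointing down, gripper open.
Joint ranges: [-2.96, 2.96], [-0.34, 2.1], [-1.41, 1.46], [0.24, 2.44], [-1.37, 4.51], [0.17, 1.92], [-2.96, 2.96]. Speed limits (rad/s): [2.39, 2.39, 3.14, 3.14, 3.14, 3.14, 3.14].

## Interface

Orientations are given as a rotation vector (axis times angle).
In Python, from workcell import sensors, read_camera, get_calibration, job gives the robot as it stands. The module is installed in compiled form; this text tells all that it offers.
- The arm moves only by the shell command python3 -m pendant 'ROWS' [FORCE]. ROWS is JSON, a list of rows, each a list of 3 entries, a list of its own where there are three numbers: the shift along the tool's x, y, z in mm, then the turn, a rotation vector about the tool's x, y, z in rad, then the finger opening in mm, from 0 to 87.8. In form: [[[tx, ty, tz], [wx, wy, wz], jaw], ...]. A call has 1 to 8 rows; each row shifts and turns the commanded pose from where the row before left it, along the tool's axes as they then stand; what a row does not reach is not made up. A row lasts 1/10 s, in which the tool goes at most 50 mm and 8.59 degrees, less where a joint would pass 70% of its speed; a pose out of reach is approached as far as the arm can. A call is refused whole if a number of a shift passes 50 or a number of a turn 0.15, either way. A call with a gripper value outside its range is refused whole. The fingers move at their own pace and stop on an object; FORCE is the grip in N (left out, the last holds). Time passes only in rows, so rows that do not move let the fingers close. It gives the time, the measured TCP pose, the force, the opening and the grip force at its end, in the units of the state.
- sensors.get_obs(): the state, without advancing time (a new reading comes with each control period).
- read_camera(name): name is "scene" or "side" or "wrist"; returns the picture (400x640x3 uint8, blue, green, red); there is no depth.
- get_calibration(name): a dict with "fx", "fy", "cx", "cy" (pixels), "rvec" (rotation vector, rad) and "tvec" (3), from world to camera coordinates, as OpenCV has them. Camera axes: x right, y down, z forward; pixel columns grow to the right and rows downward; lengths in mm; the calibration is good to about 2 mm. A picture is of the moment at which its call begins: read the wrist's pose just before it. get_calibration takes no time and is no camera call; for the wrist camera it gives the pose at the moment of the call.
- job.job_done(): hands the job in; it is judged then, once.
The state is a dict: "t": time; "q": joint angles; "joint_velocities": joint speeds; "joint_torque": joint torques, N m; "tcp_pos": TCP position; "eef_rot": TCP orientation; "contact_force": force on the tool from outside, world axes, zero at the start; "ft_torque": the same for the moment, N m; "grip_width": finger opening in mm; "grip_force": force on a finger pad.
Only numpy, scipy, OpenCV 4.12 (cv2) and the standard library are available. Lean on these libraries where they do the work, as an engineer would, in place of code of your own. Each camera call takes 0.05 s, during which the arm holds its last target. There are 200 camera calls.

## Working session

There is one attempt and no reset: what is moved stays moved. The work goes in short steps, Python scripts to look and compute and a shell command to move; the robot and the scene stay as the last step left them, time stands still between calls to the robot, and variables do not carry over. Pictures are saved under pics/ and viewed, at most 10 in all, crops included, and the job is handed in when it is done.

```bash
mkdir -p pics; cat > h.py <<'E'
import numpy as np, cv2
from workcell import sensors, read_camera, get_calibration, job
def P(c):
    R=cv2.Rodrigues(np.array(c["rvec"],float))[0]; K=np.array([[c["fx"],0,c["cx"]],[0,c["fy"],c["cy"]],[0,0,1]])
    return K,R,np.array(c["tvec"],float).ravel()
def proj(name,X,c=None):
    K,R,t=P(c or get_calibration(name)); p=K@(R@np.array(X,float)+t); return p[:2]/p[2]
def ray(c,uv):
    K,R,t=P(c); return -R.T@t, R.T@np.linalg.solve(K,[uv[0],uv[1],1])
def atz(c,uv,z):
    o,d=ray(c,uv); return o+d*(z-o[2])/d[2]
def tri(obs):
    A=np.zeros((3,3));b=np.zeros(3)
    for c,uv in obs:
        o,d=ray(c,uv); d=d/np.linalg.norm(d); M=np.eye(3)-np.outer(d,d); A+=M;b+=M@o
    return np.linalg.solve(A,b)
E
python3 - <<'E'
from h import *
o=sensors.get_obs(); print(o)
a=read_camera("scene");b=read_camera("side")
cv2.imwrite("pics/scene.png",a);cv2.imwrite("pics/side.png",b)
for n in("scene","side"):
    c=get_calibration(n);print(n,c, ray(c,(320,200)))
E
```

```text
{'t': 0.0, 'q': array([ 1.09189169,  0.47778456,  0.02234967,  1.55643524, -0.0114816 ,
        1.10931822, -0.08306964]), 'joint_velocities': array([-8.81979943e-05, -5.14092951e-05, -8.89910546e-04, -8.45289603e-04,
       -8.12806676e-04, -1.23238948e-03, -9.62362388e-05]), 'joint_torque': array([ 2.50436178e-04, -5.82855463e+01,  1.53470334e+00, -2.72611248e+01,
       -5.43940568e-02,  1.69223500e-02,  1.41662158e-04]), 'tcp_pos': array([ 244.35215879, -628.57114502,  221.69920124]), 'eef_rot': array([-3.08601692e+00, -5.78884125e-01,  7.63965237e-04]), 'contact_force': array([ 0.13855728, -0.18516325, -0.14849225]), 'ft_torque': array([-0.02848617,  0.03478638, -0.01695936]), 'grip_force': 0.0, 'grip_width': 88.14269497847201}
scene {'fx': 379.35439423549315, 'fy': 379.35439423549315, 'cx': 316.51005280372203, 'cy': 200.18458500018227, 'rvec': array([ 2.11913166,  0.89937054, -0.4529828 ]), 'tvec': array([-424.97954951, -208.17828098, 1166.5922739 ])} (array([1050.90083209, -390.67020217,  572.59722489]), array([-0.56409378,  0.52608548, -0.63648813]))
side {'fx': 409.2302809013918, 'fy': 409.2302809013918, 'cx': 317.2361127325477, 'cy': 199.28850701639405, 'rvec': array([ 0.40336003, -2.80576971,  1.11711266]), 'tvec': array([573.18586494, 190.72794435, 852.11379504])} (array([433.53570595, 589.90208224, 745.0365288 ]), array([ 0.17717667, -0.66191111, -0.72837541]))
```

View pics/scene.png

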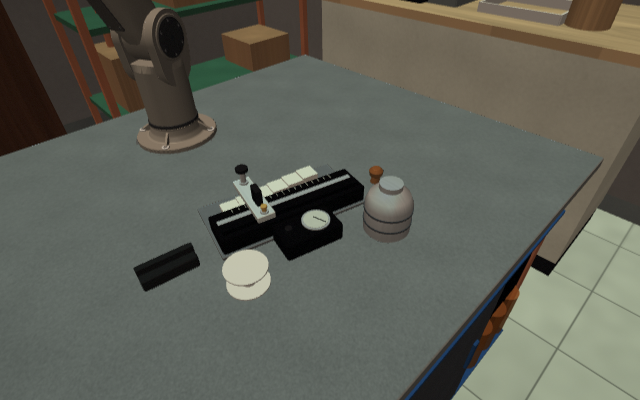

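View pics/side.png

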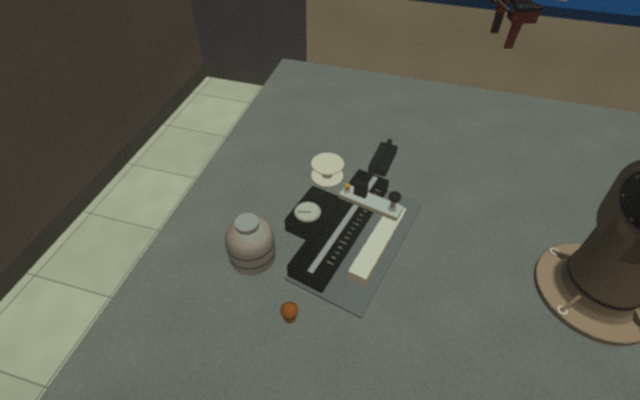

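Scene picture: cap near (242,170), grip near (257,190), pin (264,207). Side picture: cap (395,197), pin (347,187). Next I'll enlarge both.

```bash
python3 - <<'E'
import cv2
a=cv2.imread("pics/scene.png");b=cv2.imread("pics/side.png")
A=cv2.resize(a[155:230,200:300],None,fx=8,fy=8,interpolation=cv2.INTER_CUBIC)
B=cv2.resize(b[165:240,330:430],None,fx=8,fy=8,interpolation=cv2.INTER_CUBIC)
cv2.imwrite("pics/sc.png",cv2.convertScaleAbs(A,alpha=1.3,beta=25));cv2.imwrite("pics/sd.png",cv2.convertScaleAbs(B,alpha=1.3,beta=25))
E
```

```text
(no output)
```

View pics/sc.png

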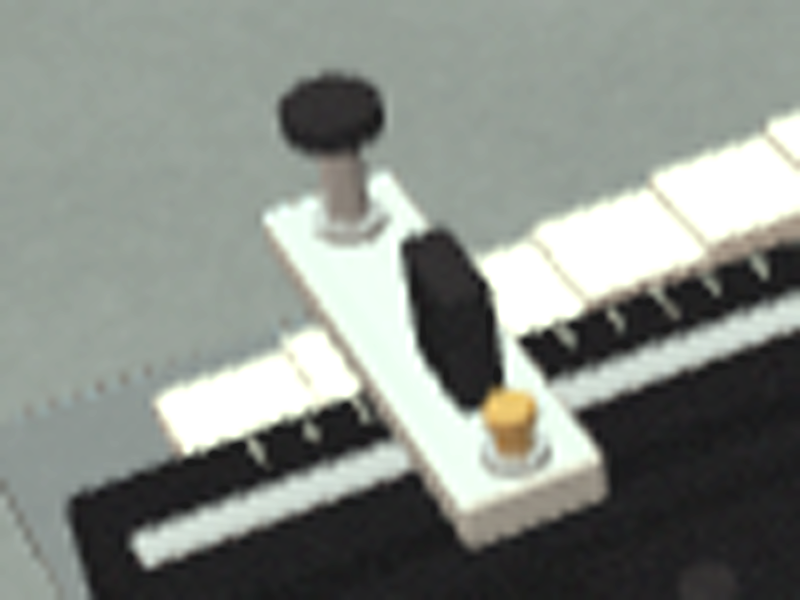

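View pics/sd.png

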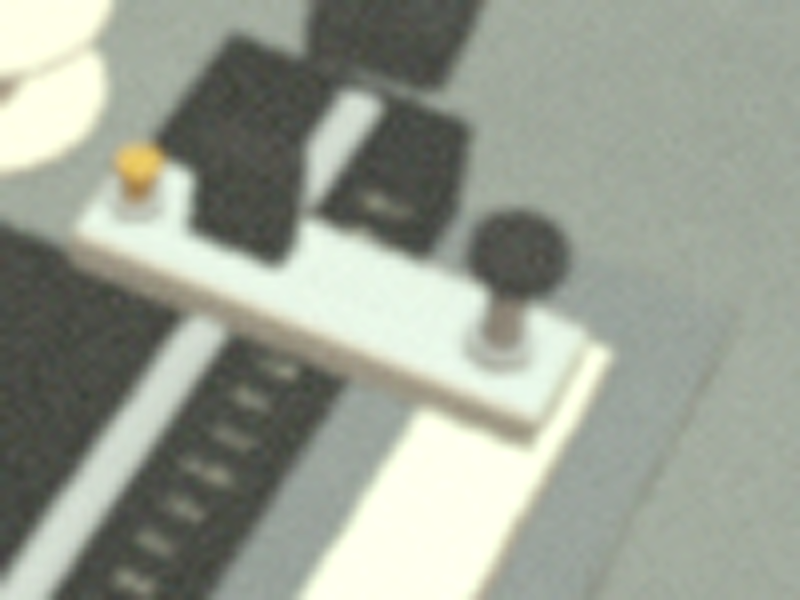

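```bash
python3 - <<'E'
from h import *
s=get_calibration("scene");d=get_calibration("side")
S=lambda x,y:(200+x/8-.44,155+y/8-.44); D=lambda x,y:(330+x/8-.44,165+y/8-.44)
cap=tri([(s,S(332,105)),(d,D(520,245))]);pin=tri([(s,S(511,403)),(d,D(140,156))])
v=pin-cap;print(cap,pin,np.linalg.norm(v[:2]),np.degrees(np.arctan2(v[1],v[0])))
for n,a,b,c,z in(("cap",s,S(332,105),0,110),("cap",d,D(520,245),0,110),("pin",s,S(511,403),0,85),("pin",d,D(140,156),0,85)): print(n,atz(a,b,z))
# plate corners z=68
cs=[atz(s,S(*p),68) for p in((268,215),(385,172),(603,462),(465,510))];print(np.round(cs,1))
print(np.round([atz(d,D(*p),68) for p in((605,345),(535,428),(75,232))],1))
# rail slot ends at z=50
for p,q in (((135,540),(800,295)),):
  a,b=atz(s,S(*p),50),atz(s,S(*q),50);w=b-a;print("rail",np.degrees(np.arctan2(w[1],w[0])))
a,b=atz(d,D(0,590),50),atz(d,D(345,95),50);w=a-b;print("rail",np.degrees(np.arctan2(w[1],w[0])))
g=cap+v*80/114;print("grip",g)
E
```

```text
[437.57079495 -50.53207254 106.69158867] [548.50202183 -77.51089888  83.61157275] 114.16476763088966 -13.669139498432802
cap [441.77836391 -52.96284746 110.        ]
cap [437.62351947 -47.09996855 110.        ]
pin [550.02538123 -78.37742863  85.        ]
pin [548.20519572 -76.18947392  85.        ]
[[ 418.8  -66.2   68. ]
 [ 425.3  -30.9   68. ]
 [ 567.6  -65.    68. ]
 [ 557.5 -100.7   68. ]]
[[409.1 -57.3  68. ]
 [423.3 -21.1  68. ]
 [561.9 -57.5  68. ]]
rail 76.61839235574728
rail 76.41700084559538
grip [515.41726995 -69.46458225  90.49508627]
```

```bash
cat >> h.py <<'E'
from scipy.spatial.transform import Rotation as Ro
YAW=np.radians(-13.5)
def goal(sgn=1):
    y=np.array([-np.sin(YAW),np.cos(YAW),0])*sgn; z=np.array([0,0,-1.]); return Ro.from_matrix(np.c_[np.cross(y,z),y,z])
def go(p,sgn=1):
    o=sensors.get_obs(); R=Ro.from_rotvec(o["eef_rot"]); G=goal(sgn)
    print("turn",np.round((R.inv()*G).as_rotvec(),3),"shift after turn",np.round(G.inv().apply(np.array(p)-o["tcp_pos"]),1),"q7",o["q"][6],"tcp",np.round(o["tcp_pos"],1),"F",np.round(o["contact_force"],2),"w",o["grip_width"],"t",o["t"])
E
python3 - <<'E'
from h import *
c=get_calibration("wrist");o=sensors.get_obs();R=Ro.from_rotvec(o["eef_rot"])
print("wristcam in tool",R.inv().apply(ray(c,(320,200))[0]-o["tcp_pos"]),R.inv().apply(ray(c,(320,200))[1]),R.as_matrix())
for s in(1,-1): go((516,-70,240),s)
E
```

```text
wristcam in tool [ 7.99501920e+01  1.51065656e-01 -1.62274404e+02] [-0.29611852 -0.00243123  0.95516133] [[ 9.32037871e-01  3.62360252e-01 -6.74139176e-04]
 [ 3.62360868e-01 -9.32036690e-01  1.48642157e-03]
 [-8.97023537e-05 -1.62968285e-03 -9.99998668e-01]]
turn [-1.000e-03 -2.000e-03 -2.535e+00] shift after turn [-133.7  606.6  -18.2] q7 -0.08312639687371133 tcp [ 244.4 -628.6  221.8] F [ 0.04 -0.59 -0.04] w 87.92809311964616 t 0.1
turn [-0.002  0.001  0.606] shift after turn [ 133.7 -606.6  -18.2] q7 -0.08312639687371133 tcp [ 244.4 -628.6  221.8] F [ 0.04 -0.59 -0.04] w 87.92809311964616 t 0.1
```

```bash
python3 -m pendant '[[[0,0,-20],[0,0,0.15],60],[[0,0,0],[0,0,0.15],60],[[0,0,0],[0,0,0.15],60],[[0,0,0],[0,0,0.15],60],[[8,-38,0],[0,0,0],60],[[8,-38,0],[0,0,0],60],[[8,-38,0],[0,0,0],60],[[8,-38,0],[0,0,0],60]]'; python3 -m pendant '[[[8,-38,0],[0,0,0],60],[[8,-38,0],[0,0,0],60],[[8,-38,0],[0,0,0],60],[[8,-38,0],[0,0,0],60],[[8,-38,0],[0,0,0],60],[[8,-38,0],[0,0,0],60],[[8,-38,0],[0,0,0],60],[[8,-38,0],[0,0,0],60]]';python3 -c "
from h import *
go((516,-70,240),-1)"
```

```text
t: 0.9
tcp_pos: [310.6, -486.7, 242.2]
eef_rot: [-3.12, 0.359, 0.001]
contact_force: [0.2, -0.4, 0.1]
grip_width: 59.8
grip_force: 0.0
t: 1.7
tcp_pos: [441.9, -205.3, 242.5]
eef_rot: [-3.121, 0.359, 0.001]
contact_force: [0.6, -0.2, -0.6]
grip_width: 60.0
grip_force: 0.0
turn [0.    0.    0.006] shift after turn [  40.5 -148.9    2.5] q7 -1.5114129438524888 tcp [ 441.9 -205.3  242.5] F [ 0.59 -0.22 -0.57] w 60.03119232181086 t 1.7
```

```bash
python3 -m pendant '[[[10,-35,0],[0,0,0.006],60],[[10,-35,0],[0,0,0],60],[[10,-35,0],[0,0,0],60],[[0,0,0],[0,0,0],60],[[0,0,0],[0,0,0],60]]' && python3 - <<'E'
from h import *
import pickle
c1=get_calibration("wrist");a=read_camera("wrist");pickle.dump(c1,open("c1.pkl","wb"));cv2.imwrite("pics/w1.png",a);go((516,-70,240),-1)
E
python3 -m pendant '[[[10,-35,0],[0,0,0],60],[[0,-10,0],[0,0,0],60],[[0,0,0],[0,0,0],60],[[0,0,0],[0,0,0],60]]' && python3 - <<'E'
from h import *
import pickle
c1=get_calibration("wrist");a=read_camera("wrist");pickle.dump(c1,open("c2.pkl","wb"));cv2.imwrite("pics/w2.png",a);go((516,-70,240),-1)
E
```

```text
t: 2.2
tcp_pos: [495.0, -111.1, 242.2]
eef_rot: [3.12, -0.366, -0.002]
contact_force: [0.0, -0.9, -0.1]
grip_width: 59.8
grip_force: 0.0
turn [0.001 0.001 0.   ] shift after turn [ 11.  -46.1   2.3] q7 -1.7444044117924742 tcp [ 494.6 -112.3  242.3] F [-0.57 -0.26 -0.77] w 60.01509204355783 t 2.25
t: 2.65
tcp_pos: [514.6, -71.8, 242.5]
eef_rot: [3.119, -0.371, -0.001]
contact_force: [0.4, -0.4, -0.3]
grip_width: 60.2
grip_force: 0.0
turn [ 0.001  0.    -0.002] shift after turn [ 0.9 -2.3  2.5] q7 -1.8375911365020776 tcp [514.6 -72.  242.5] F [-0.28  0.05  0.31] w 59.63938067899472 t 2.7
```

View pics/w1.png

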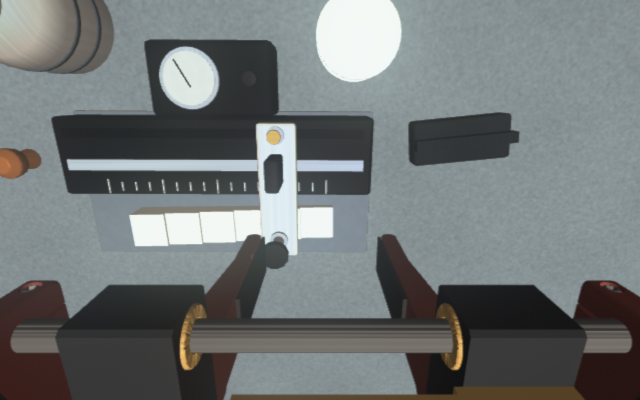

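View pics/w2.png

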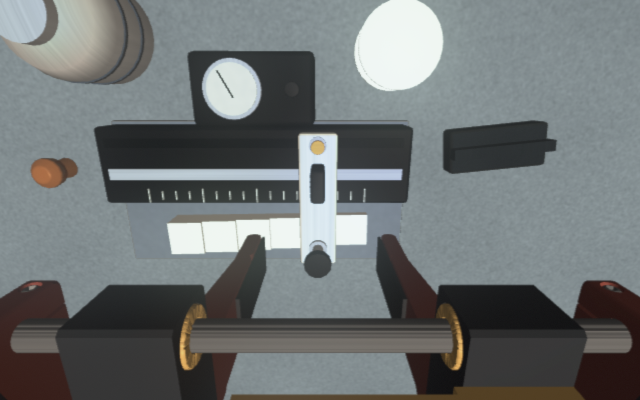

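```bash
python3 - <<'E'
from h import *
import pickle
a=pickle.load(open("c1.pkl","rb"));b=pickle.load(open("c2.pkl","rb"));s=get_calibration("scene");d=get_calibration("side")
cap=tri([(a,(276,256)),(b,(317.5,264))]);pin=tri([(a,(274,136)),(b,(318,147))])
print(cap,pin)
for n,o,z in(("cap",[(a,(276,256)),(b,(317.5,264))],110),("pin",[(a,(274,136)),(b,(318,147))],85)): print(n,[np.round(atz(c,u,z),1) for c,u in o])
# rail slot direction, stage edge in w2 (z 50)
for c,p,q in((b,(109,174.5),(409,174.5)),(a,(68,164.5),(363,166))):
  w=atz(c,p,50)-atz(c,q,50);print(np.degrees(np.arctan2(w[1],w[0])),atz(c,p,50),atz(c,q,50))
cap=tri([(a,(276,256)),(b,(317.5,264)),(s,(241.1,167.7)),(d,(394.6,195.2))])
pin=tri([(a,(274,136)),(b,(318,147)),(s,(263.4,204.9)),(d,(347.1,184.1))]);v=pin-cap
print(cap,pin,np.degrees(np.arctan2(v[1],v[0])),np.linalg.norm(v[:2]),"grip",cap+v*80/114)
for p in((310,164),(325,164),(310,204),(325,204)):print(atz(b,p,108))
E
```

```text
[430.66529906 -48.45033106  93.56620212] [548.52740425 -77.73792522  82.06491009]
cap [array([437.9, -52.6, 110. ]), array([439.5, -50.8, 110. ])]
pin [array([549. , -78.3,  85. ]), array([548.7, -77.7,  85. ])]
76.4434120076852 [568.36506061 153.92607956  50.        ] [ 491.13728995 -166.35686725   50.        ]
76.3494463773043 [568.60885817 153.68363687  50.        ] [ 492.85006742 -158.2611322    50.        ]
[437.22380522 -50.79495777 106.48446347] [548.56490036 -77.74067511  83.52353215] -13.604604458598697 114.55527552526358 grip [515.35790707 -69.7042331   90.37152921]
[538.52995907 -67.93582848 108.        ]
[535.32988711 -81.20874885 108.        ]
[501.41342167 -58.61673285 108.        ]
[498.09289793 -72.38348956 108.        ]
```

```bash
cat > chk.py <<'E'
import sys
from h import *
o=sensors.get_obs();u=np.array([-np.sin(YAW),np.cos(YAW),0]);f=o["contact_force"]@u
print("s %.1f F %.1f Fz %.1f w %.1f t %.2f"%((o["tcp_pos"]-[515.7,-70,0])@u,f,o["contact_force"][2],o["grip_width"],o["t"]))
sys.exit(abs(f)>float(sys.argv[1]))
E
python3 -m pendant '[[[1,-2,25],[0,0,0],60],[[0,0,30],[0,0,0],60],[[0,0,30],[0,0,0],60],[[0,0,30],[0,0,0],60],[[0,0,25],[0,0,0],60],[[0,0,14],[0,0,0],60],[[0,0,8],[0,0,0],60],[[0,0,0],[0,0,0],60]]' 15 && python3 chk.py 5 && python3 -c "
from h import *
go((515.7,-70,80),-1)
cv2.imwrite('pics/w3.png',read_camera('wrist'))"
```

```text
t: 3.5
tcp_pos: [516.5, -69.1, 80.3]
eef_rot: [3.119, -0.37, -0.001]
contact_force: [-0.6, -0.2, 0.5]
grip_width: 60.1
grip_force: 0.0
s 1.0 F -0.3 Fz 0.5 w 60.1 t 3.50False
```

```bash
sed -i 's/sys.exit(\(.*\))$/sys.exit(int(\1))/' chk.py
python3 -c "
from h import *
cv2.imwrite('pics/w3.png',read_camera('wrist'))"
```

```text
(no output)
```

View pics/w3.png

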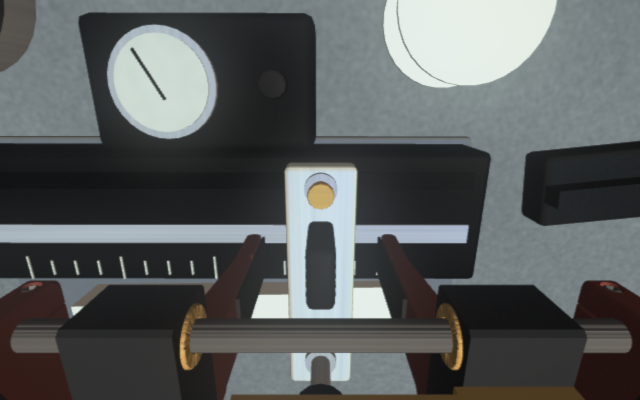

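The fin (306–336, 222–308) stands centred between the fingertips (255,240) and (388,240). Now I'll close on it and start sliding.

```bash
python3 -m pendant '[[[0,0,0],[0,0,0],30],[[0,0,0],[0,0,0],18],[[0,0,0],[0,0,0],8],[[0,0,0],[0,0,0],8],[[0,0,0],[0,0,0],8]]' 15; python3 chk.py 12 && python3 -m pendant '[[[0,-1,0],[0,0,0],8],[[0,-2,0],[0,0,0],8],[[0,-2,0],[0,0,0],8]]' |grep grip_f; python3 chk.py 12 && python3 -m pendant '[[[0,-2,0],[0,0,0],8],[[0,-2,0],[0,0,0],8]]'|grep grip_f; python3 chk.py 12 && python3 -m pendant '[[[0,-2,0],[0,0,0],8],[[0,-2,0],[0,0,0],8]]' |grep grip_f; python3 chk.py 12
```

```text
t: 4.05
tcp_pos: [516.9, -68.5, 80.9]
eef_rot: [3.12, -0.369, 0.001]
contact_force: [0.1, 0.3, -0.2]
grip_width: 23.7
grip_force: 0.0
s 1.7 F 0.3 Fz -0.2 w 23.7 t 4.05
grip_force: 15.0
s 5.9 F -4.6 Fz 1.6 w 14.2 t 4.35
grip_force: 15.0
s 10.4 F -3.1 Fz 2.7 w 13.9 t 4.55
grip_force: 15.0
s 14.8 F -3.9 Fz 2.6 w 13.7 t 4.75
```

```bash
R='python3 chk.py 8'; 
python3 -m pendant '[[[0,-1.5,0],[0,0,0],8],[[0,-1.5,0],[0,0,0],8]]' >/dev/null && $R && python3 -m pendant '[[[0,-1,0],[0,0,0],8],[[0,-1,0],[0,0,0],8]]' >/dev/null && $R && python3 -m pendant '[[[0,-1,0],[0,0,0],8],[[0,-1,0],[0,0,0],8]]' >/dev/null && $R && python3 -m pendant '[[[0,-1,0],[0,0,0],8],[[0,-1,0],[0,0,0],8]]' >/dev/null && $R && python3 -m pendant '[[[0,-1,0],[0,0,0],8],[[0,-1,0],[0,0,0],8]]' >/dev/null && $R && python3 -m pendant '[[[0,-1,0],[0,0,0],8],[[0,-1,0],[0,0,0],8]]' >/dev/null && $R && python3 -m pendant '[[[0,-1,0],[0,0,0],8],[[0,-1,0],[0,0,0],8]]' >/dev/null && $R && python3 -m pendant '[[[0,-1,0],[0,0,0],8],[[0,-1,0],[0,0,0],8]]' >/dev/null && $R && python3 -m pendant '[[[0,-1,0],[0,0,0],8],[[0,-1,0],[0,0,0],8]]' >/dev/null && $R && python3 -m pendant '[[[0,-1,0],[0,0,0],8],[[0,-1,0],[0,0,0],8]]' >/dev/null && $R && python3 -m pendant '[[[0,-1,0],[0,0,0],8],[[0,-1,0],[0,0,0],8]]' >/dev/null && $R && python3 -m pendant '[[[0,-1,0],[0,0,0],8],[[0,-1,0],[0,0,0],8]]' >/dev/null && $R
```

```text
s 17.9 F -4.6 Fz 3.0 w 13.8 t 4.95
s 19.8 F -3.2 Fz 2.9 w 13.9 t 5.15
s 21.8 F -3.5 Fz 3.8 w 13.8 t 5.35
s 23.8 F -3.2 Fz 4.1 w 14.1 t 5.55
s 25.8 F -3.8 Fz 4.3 w 13.8 t 5.75
s 27.8 F -2.7 Fz 4.8 w 14.0 t 5.95
s 29.8 F -3.4 Fz 3.7 w 13.5 t 6.15
s 31.8 F -2.8 Fz 4.3 w 13.8 t 6.35
s 33.8 F -3.7 Fz 5.0 w 14.2 t 6.55
s 35.8 F -3.5 Fz 4.8 w 14.1 t 6.75
s 37.8 F -3.6 Fz 4.3 w 13.9 t 6.95
s 39.8 F -3.5 Fz 5.1 w 14.2 t 7.15
```

```bash
R='python3 chk.py 8'; 
python3 -m pendant '[[[0,-1,0],[0,0,0],8],[[0,-1,0],[0,0,0],8]]' >/dev/null && $R && python3 -m pendant '[[[0,-1,0],[0,0,0],8],[[0,-1,0],[0,0,0],8]]' >/dev/null && $R && python3 -m pendant '[[[0,-1,0],[0,0,0],8],[[0,-1,0],[0,0,0],8]]' >/dev/null && $R && python3 -m pendant '[[[0,-1,0],[0,0,0],8],[[0,-1,0],[0,0,0],8]]' >/dev/null && $R && python3 -m pendant '[[[0,-1,0],[0,0,0],8],[[0,-1,0],[0,0,0],8]]' >/dev/null && $R && python3 -m pendant '[[[0,-1,0],[0,0,0],8],[[0,-1,0],[0,0,0],8]]' >/dev/null && $R && python3 -m pendant '[[[0,-1,0],[0,0,0],8],[[0,-1,0],[0,0,0],8]]' >/dev/null && $R && python3 -m pendant '[[[0,-1,0],[0,0,0],8],[[0,-1,0],[0,0,0],8]]' >/dev/null && $R && python3 -m pendant '[[[0,-1,0],[0,0,0],8],[[0,-1,0],[0,0,0],8]]' >/dev/null && $R && python3 -m pendant '[[[0,-1,0],[0,0,0],8],[[0,-1,0],[0,0,0],8]]' >/dev/null && $R && python3 -m pendant '[[[0,-1,0],[0,0,0],8],[[0,-1,0],[0,0,0],8]]' >/dev/null && $R && python3 -m pendant '[[[0,-1,0],[0,0,0],8],[[0,-1,0],[0,0,0],8]]' >/dev/null && $R && python3 -m pendant '[[[0,-1,0],[0,0,0],8],[[0,-1,0],[0,0,0],8]]' >/dev/null && $R && python3 -m pendant '[[[0,-1,0],[0,0,0],8],[[0,-1,0],[0,0,0],8]]' >/dev/null && $R && python3 -m pendant '[[[0,-1,0],[0,0,0],8],[[0,-1,0],[0,0,0],8]]' >/dev/null && $R && python3 -m pendant '[[[0,-1,0],[0,0,0],8],[[0,-1,0],[0,0,0],8]]' >/dev/null && $R
```

```text
s 41.8 F -3.2 Fz 5.5 w 14.1 t 7.35
s 43.8 F -2.8 Fz 4.0 w 13.8 t 7.55
s 45.8 F -3.7 Fz 5.1 w 14.2 t 7.75
s 47.8 F -2.8 Fz 6.1 w 14.2 t 7.95
s 49.8 F -3.0 Fz 5.2 w 13.8 t 8.15
s 51.8 F -2.4 Fz 4.7 w 14.2 t 8.35
s 54.1 F -2.8 Fz 4.4 w 14.0 t 8.55
s 56.5 F 0.7 Fz 3.1 w 14.0 t 8.75
s 57.8 F -3.4 Fz 4.7 w 13.8 t 8.95
s 59.3 F -3.7 Fz 4.7 w 13.7 t 9.15
s 61.2 F -3.2 Fz 5.5 w 13.6 t 9.35
s 63.1 F -4.8 Fz 4.4 w 13.8 t 9.55
s 64.0 F -7.2 Fz 6.2 w 13.8 t 9.75
s 65.7 F -4.5 Fz 5.1 w 13.7 t 9.95
s 69.0 F -2.9 Fz 5.6 w 14.1 t 10.15
s 71.1 F -3.1 Fz 5.2 w 13.8 t 10.35
```

The dimple was passed at s≈57–64, so I expect the stop near s≈90.

```bash
R='python3 chk.py 7'; 
python3 -m pendant '[[[0,-1,0],[0,0,0],8],[[0,-1,0],[0,0,0],8]]' >/dev/null && $R && python3 -m pendant '[[[0,-1,0],[0,0,0],8],[[0,-1,0],[0,0,0],8]]' >/dev/null && $R && python3 -m pendant '[[[0,-1,0],[0,0,0],8],[[0,-1,0],[0,0,0],8]]' >/dev/null && $R && python3 -m pendant '[[[0,-1,0],[0,0,0],8],[[0,-1,0],[0,0,0],8]]' >/dev/null && $R && python3 -m pendant '[[[0,-1,0],[0,0,0],8],[[0,-1,0],[0,0,0],8]]' >/dev/null && $R && python3 -m pendant '[[[0,-1,0],[0,0,0],8],[[0,-1,0],[0,0,0],8]]' >/dev/null && $R && python3 -m pendant '[[[0,-1,0],[0,0,0],8]]' >/dev/null && $R && python3 -m pendant '[[[0,-1,0],[0,0,0],8]]' >/dev/null && $R && python3 -m pendant '[[[0,-1,0],[0,0,0],8]]' >/dev/null && $R && python3 -m pendant '[[[0,-1,0],[0,0,0],8]]' >/dev/null && $R && python3 -m pendant '[[[0,-1,0],[0,0,0],8]]' >/dev/null && $R && python3 -m pendant '[[[0,-1,0],[0,0,0],8]]' >/dev/null && $R && python3 -m pendant '[[[0,-1,0],[0,0,0],8]]' >/dev/null && $R && python3 -m pendant '[[[0,-1,0],[0,0,0],8]]' >/dev/null && $R && python3 -m pendant '[[[0,-1,0],[0,0,0],8]]' >/dev/null && $R && python3 -m pendant '[[[0,-1,0],[0,0,0],8]]' >/dev/null && $R&& python3 -m pendant '[[[0,-1,0],[0,0,0],8]]' >/dev/null && $R && python3 -m pendant '[[[0,-1,0],[0,0,0],8]]' >/dev/null && $R && python3 -m pendant '[[[0,-1,0],[0,0,0],8]]' >/dev/null && $R
```

```text
s 73.1 F -3.7 Fz 5.9 w 14.1 t 10.55
s 75.2 F -3.5 Fz 5.0 w 14.2 t 10.75
s 77.1 F -2.4 Fz 5.0 w 13.9 t 10.95
s 79.1 F -3.6 Fz 6.1 w 13.8 t 11.15
s 81.1 F -3.1 Fz 5.0 w 13.7 t 11.35
s 83.1 F -2.7 Fz 5.6 w 14.3 t 11.55
s 84.1 F -3.3 Fz 5.1 w 14.0 t 11.65
s 85.2 F -2.8 Fz 4.8 w 14.0 t 11.75
s 86.6 F -2.2 Fz 4.7 w 14.2 t 11.85
s 88.1 F 2.9 Fz 3.0 w 13.7 t 11.95
s 90.0 F 1.1 Fz 2.9 w 13.8 t 12.05
s 90.5 F 0.0 Fz 2.7 w 14.3 t 12.15
s 90.7 F -1.4 Fz 3.6 w 13.9 t 12.25
s 91.5 F -1.2 Fz 3.6 w 13.9 t 12.35
s 92.5 F -1.2 Fz 3.0 w 14.0 t 12.45
s 93.6 F -1.3 Fz 3.8 w 13.9 t 12.55
s 94.1 F -3.7 Fz 5.2 w 13.9 t 12.65
s 94.3 F -7.4 Fz 7.1 w 13.6 t 12.75
```

The carriage was pulled in at s≈88 and stopped hard at 94. I'll ease back, release, lift, and look at the pin.

```bash
python3 -m pendant '[[[0,1,0],[0,0,0],8],[[0,1,0],[0,0,0],8],[[0,0,0],[0,0,0],8],[[0,0,0],[0,0,0],8],[[0,0,0],[0,0,0],8]]' >/dev/null; python3 chk.py 9; python3 -m pendant '[[[0,0,0],[0,0,0],20],[[0,0,0],[0,0,0],40],[[0,0,0],[0,0,0],50],[[0,0,0],[0,0,0],50]]' >/dev/null; python3 chk.py 9; python3 -m pendant '[[[0,0,-15],[0,0,0],50],[[0,0,-25],[0,0,0],50],[[0,0,-25],[0,0,0],50],[[0,0,-10],[0,0,0],50],[[0,0,0],[0,0,0],50],[[0,0,0],[0,0,0],50]]'; python3 - <<'E'
from h import *
import pickle
c=get_calibration("wrist");a=read_camera("wrist");s=read_camera("scene");d=read_camera("side");pickle.dump(c,open("c4.pkl","wb"))
u=np.array([-np.sin(YAW),np.cos(YAW),0]);pin=np.array([548.6,-77.9,80])+92*u;cap=np.array([438,-51,110])+92*u
print(pin,cap)
def crop(im,p,k,w,h):
    x,y=int(p[0]-w/2),int(p[1]-h/2);x=max(x,0);y=max(y,0);print(x,y,k);return cv2.resize(im[y:y+h,x:x+w],(w*k,h*k),interpolation=cv2.INTER_CUBIC)
A=crop(a,proj("wrist",pin,c),3,130,200);B=crop(s,proj("scene",(pin+cap)/2),5,80,60);C=crop(d,proj("side",(pin+cap)/2),5,80,60)
cv2.imwrite("pics/m.png",np.hstack([A[:600],np.vstack([B,C])]))
E
```

```text
s 93.9 F -0.8 Fz 3.5 w 14.0 t 13.25
s 93.7 F -0.6 Fz 0.3 w 40.7 t 13.65
t: 14.25
tcp_pos: [537.6, 20.9, 154.8]
eef_rot: [3.12, -0.369, -0.002]
contact_force: [-0.2, -0.4, -0.7]
grip_width: 50.2
grip_force: 0.0
[570.07697347  11.55803268  80.        ] [459.47697347  38.45803268 110.        ]
257 64 3
251 142 5
311 186 5
```

View pics/m.png

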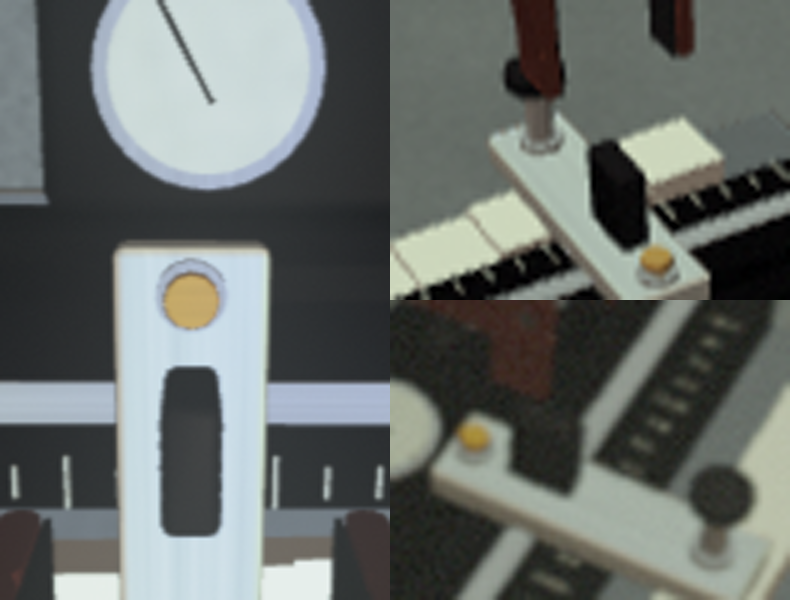

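The brass pin head now sits low on its bushing with no shank showing, so it is home. The cap shows in the side crop at (720,490).

```bash
python3 - <<'E'
from h import *
import pickle
c=pickle.load(open("c4.pkl","rb"));s=get_calibration("scene");d=get_calibration("side")
w=(c,(257+191/3-.3,64+301/3-.3));p=tri([w,(s,(304,193.2)),(d,(327.4,212.8))]);print("pin",p,tri([w,(s,(304,193.2))]),atz(*w,78.5))
u=np.array([-np.sin(YAW),np.cos(YAW),0]);ax=np.array([np.cos(YAW),np.sin(YAW),0])
print("cap from side",atz(d,(376.6,223.6),110))
print("cap from pin",atz(*w,78.5)-114*ax,"cap from s", np.array([438.2,-51,110])+93*u)
go((460,39,130),-1)
E
```

```text
pin [569.94522078  12.90933016  74.8436553 ] [569.3744104   12.98963796  74.38081465] [570.34178306  12.97947603  78.5       ]
cap from side [460.29020522  43.03319449 110.        ]
cap from pin [459.49161214  39.59224751  78.5       ] cap from s [459.91041884  39.4304026  110.        ]
turn [0.001 0.002 0.   ] shift after turn [-79.5   0.4  24.4] q7 -2.0478956002046815 tcp [537.4  20.8 154.4] F [-0.56  0.19  0.02] w 49.91277193376791 t 14.4
```

```bash
cat > ckz.py <<'E'
import sys
from h import *
o=sensors.get_obs();f=o["contact_force"]
print(np.round(o["tcp_pos"],1),np.round(f,1),"w %.1f t %.2f"%(o["grip_width"],o["t"]))
sys.exit(int(abs(f[2])>float(sys.argv[1])))
E
R='python3 ckz.py 8'
python3 -m pendant '[[[-20,0,0],[0,0,0],30],[[-20,0,0],[0,0,0],10],[[-20,0,0],[0,0,0],0],[[-15,0,0],[0,0,0],0],[[-5,0,0],[0,0,0],0],[[0,0,0],[0,0,0],0],[[0,0,0],[0,0,0],0]]' && $R && python3 -m pendant '[[[0,0,10],[0,0,0],0],[[0,0,15],[0,0,0],0],[[0,0,10],[0,0,0],0],[[0,0,5],[0,0,0],0],[[0,0,0],[0,0,0],0],[[0,0,0],[0,0,0],0]]' && $R && python3 -c "
from h import *
go((460,39.5,110),-1)"
```

```text
t: 15.1
tcp_pos: [461.1, 39.5, 155.6]
eef_rot: [-3.12, 0.369, -0.0]
contact_force: [1.3, 0.1, 0.6]
grip_width: 0.8
grip_force: 0.0
[461.1  39.5 155.6] [1.3 0.1 0.6] w 0.8 t 15.10
t: 15.7
tcp_pos: [460.7, 39.6, 115.7]
eef_rot: [-3.12, 0.369, -0.0]
contact_force: [-0.2, 0.9, -0.8]
grip_width: 0.6
grip_force: 0.0
[460.7  39.6 115.7] [-0.2  0.9 -0.8] w 0.6 t 15.70
turn [-0. -0.  0.] shift after turn [-0.6  0.3  5.7] q7 -2.1256421473364124 tcp [460.7  39.6 115.7] F [-0.18  0.91 -0.84] w 0.6220488758148328 t 15.7
```

```bash
R='python3 ckz.py 7.5'
python3 -m pendant '[[[0,0,2],[0,0,0],0],[[0,0,2],[0,0,0],0],[[0,0,2],[0,0,0],0]]' >/dev/null && $R && python3 -m pendant '[[[0,0,2],[0,0,0],0],[[0,0,2],[0,0,0],0]]' >/dev/null && $R && python3 -m pendant '[[[0,0,1],[0,0,0],0],[[0,0,1],[0,0,0],0]]' >/dev/null && $R && python3 -m pendant '[[[0,0,1],[0,0,0],0]]' >/dev/null && $R && python3 -m pendant '[[[0,0,1],[0,0,0],0]]' >/dev/null && $R && python3 -m pendant '[[[0,0,1],[0,0,0],0]]' >/dev/null && $R && python3 -m pendant '[[[0,0,1],[0,0,0],0]]' >/dev/null && $R && python3 -m pendant '[[[0,0,1],[0,0,0],0]]' >/dev/null && $R && python3 -m pendant '[[[0,0,1],[0,0,0],0]]' >/dev/null && $R && python3 -m pendant '[[[0,0,1],[0,0,0],0]]' >/dev/null && $R && python3 -m pendant '[[[0,0,1],[0,0,0],0]]' >/dev/null && $R && python3 -m pendant '[[[0,0,1],[0,0,0],0]]' >/dev/null && $R && python3 -m pendant '[[[0,0,1],[0,0,0],0]]' >/dev/null && $R && python3 -m pendant '[[[0,0,1],[0,0,0],0]]' >/dev/null && $R && python3 -m pendant '[[[0,0,1],[0,0,0],0]]' >/dev/null && $R
```

```text
[460.7  39.6 109.8] [ 0.2 -0.1  2.6] w 0.3 t 16.00
[460.7  39.6 105.7] [-0.3 -0.2  2.5] w 0.4 t 16.20
[460.7  39.6 103.7] [-1.  -0.4  2.9] w 0.4 t 16.40
[460.7  39.6 102.7] [1.2 0.6 2.9] w 0.3 t 16.50
[460.7  39.6 101.7] [ 0.6 -0.1  3.1] w 0.6 t 16.60
[460.7  39.6 100.7] [ 0.9 -0.1  3.3] w 0.3 t 16.70
[460.6  39.6  99.7] [-0.8 -0.6  4.3] w 0.4 t 16.80
[460.6  39.6  98.6] [ 0.4 -0.3  3.3] w 0.1 t 16.90
[460.7  39.6  98. ] [-2.4 -0.  15.7] w 0.5 t 17.00
```

```bash
python3 -m pendant '[[[0,0,0],[0,0,0],0]]' >/dev/null; python3 ckz.py 20 && python3 -m pendant '[[[0,0,0],[0,0,0],0],[[0,0,0],[0,0,0],0],[[0,0,0],[0,0,0],0],[[0,0,0],[0,0,0],0],[[0,0,0],[0,0,0],0],[[0,0,0],[0,0,0],0]]' >/dev/null; python3 ckz.py 20
```

```text
[460.7  39.6  98.1] [-1.2 -0.1  9.9] w 0.5 t 17.10
[460.7  39.6  98.2] [-0.8 -0.4  9.3] w 0.3 t 17.70
```

```bash
python3 -m pendant '[[[0,0,-3],[0,0,0],0],[[0,0,-5],[0,0,0],0],[[0,0,-5],[0,0,0],0],[[0,0,-10],[0,0,0],0],[[0,0,-25],[0,0,0],0],[[0,0,-25],[0,0,0],0],[[0,0,0],[0,0,0],0],[[0,0,0],[0,0,0],0]]'; python3 - <<'E'
from h import *
s=read_camera("scene")[130:220,240:330];d=read_camera("side")[175:265,300:390]
cv2.imwrite("pics/f.png",np.hstack([cv2.resize(x,(400,400),interpolation=cv2.INTER_CUBIC) for x in(s,d)]))
E
```

```text
t: 18.5
tcp_pos: [460.2, 39.5, 170.9]
eef_rot: [3.12, -0.369, 0.001]
contact_force: [-0.7, -0.5, 0.9]
grip_width: 0.4
grip_force: 0.0
```

View pics/f.png

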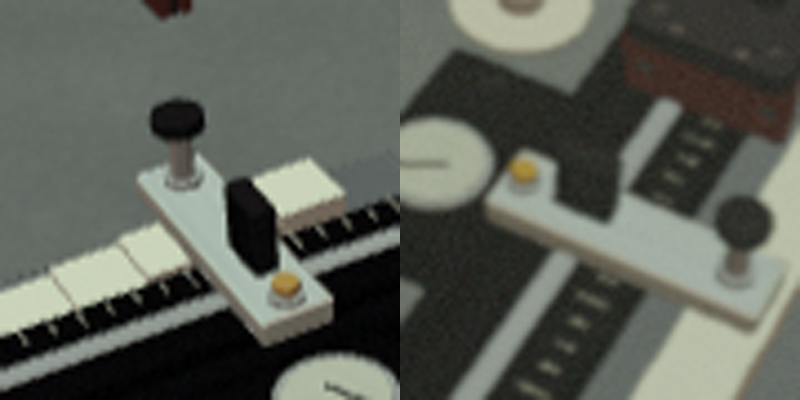

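The foot is fully up (cap at (177,118) in the left half), the pin is home (286,285), and the gripper is clear of everything.

```bash
python3 -c "
from h import *
print(job.job_done())"
```

```text
the job is handed in; nothing more can be done
None
```

I handed the job in at about 18.5 s: the carriage is locked in the true stop with the pin down, the foot was pressed on the wedge at an estimated 5–6 N (brief peak about 12 N) for 0.6 s and sprang back up, the gripper is clear, and no verdict came back.

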